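# Fasten the print card by tracing the row of press studs

## Robot

A 6-joint arm with a two-finger parallel gripper is mounted at the origin on a cart in front of the work surface, level with it; the furniture and walls round the work are solid. World frame = base frame: x ahead of the robot, y to its left, z up, the work surface at z = 0. Lengths are in mm, angles in rad, forces in N, time in s.
With the tool pointing down it reaches from about 275 to 875 mm from the base axis. Payload 12.5 kg.
Tool frame: the origin (TCP) lies between the finger pads; the fingertips stand 8 mm ahead of it and the grasp point (between the pads) lies 11 mm behind it; z points along the fingers, y is the line along which they close (so a half turn about z gives the same grasp; the last joint's range is limited). The gripper opens to 85 mm and grips with 20 to 120 N. Pads are 22 mm wide; open, the fingers measure 114 mm over their backs; the gripper's body (76 mm by 85 mm) begins 54 mm behind the grasp point. The pads swing forward as they close: fully open they stand 13 mm farther back than shut.
Start: joints at [-1.412, 0.351, 1.652, -0, 1.139, -0.085], TCP at [132.786, -533.716, 239.29] pointing down, gripper open.
Joint ranges: [-2.75, 2.75], [-0.79, 2.1], [0.01, 2.65], [-1.57, 4.71], [0.07, 3.14], [-2.87, 2.87]. Speed limits (rad/s): [2.22, 2.22, 2.79, 3.14, 3.14, 3.14].

## Interface

Orientations are given as a unit quaternion [w, x, y, z].
In Python, from workcell import ctrl gives the robot as it stands. The module is installed in compiled form; this text tells all that it offers.
- The arm moves only by the shell command python3 -m creep 'ROWS' [FORCE]. ROWS is a JSON object of lists of equal length, an entry for each row: "xyz": the shift along the tool's x, y, z in cm, a list of three; "turn": the turn, a rotation vector about the tool's x, y, z in degrees, a list of three; "hand": the closure in counts, from 0 (fully open) to 255 (shut). A call has 1 to 8 rows; each row is the pose to reach, as a shift and turn from the pose commanded when the call began, along the tool's axes at that moment; what a row does not reach only later rows make up. A row lasts 1/8 s, in which the tool goes at most 62.5 mm and 10.7 degrees, less where a joint would pass 70% of its speed; a pose out of reach is approached as far as the arm can. A call with a gripper value outside its range is refused whole. The fingers move at their own pace and stop on an object; FORCE is the grip in N (left out, the last holds). Time passes only in rows, so rows that repeat a pose let the fingers close. It gives the time, the measured TCP pose, the force, the opening and the grip force at its end, in the units of the state.
- ctrl.read_state(): the state, without advancing time (a new reading comes with each control period).
- ctrl.get_image(name): name is "side" or "top"; returns the picture (420x560x3 uint8, red, green, blue); there is no depth.
- ctrl.calibration(name): a dict with "fx", "fy", "cx", "cy" (pixels), "k1" (the pictures are not rectified: a ray, as slopes to the right and down, at radius r is drawn at 1 + k1 r^2 times it, then the intrinsics apply), "xyz" and "orientation" of the camera in the world. Camera axes: x right, y down, z forward; pixel columns grow to the right and rows downward; lengths in mm; the calibration is good to about 2 mm. A picture is of the moment at which its call begins. calibration takes no time and is no camera call.
- ctrl.hand_in(): hands the job in; it is judged then, once.
Trained networks look in the newest picture that a camera, given by its name, has taken for a name from the list of things; names that differ only in an ending like _2 or _b are one class to them, and where a whole thing is asked for, a point or a joint stands for the part that bears it (a point fixed in the world has none). Each returns a list of dicts, best first, with "score" (0 to 1); they miss things now and then, are a little off and sometimes report something else, mostly with a low value. They report only what shows in the picture. A call takes as long as a camera call. They do not tell look-alikes from the thing itself.
- ctrl.silhouettes(camera, name): "mask" (420x560 bool, what is visible of it).
- ctrl.tip_of(camera, name): "xyz" ([x, y, z] in mm, in the coordinates of the camera as it stood for that picture, good to about 4 mm: a listed point, or the origin of a listed thing).
The state is a dict: "clock": time; "joint_positions": joint angles; "joint_velocities": joint speeds; "joint_efforts": joint torques, N m; "tcp_pos": TCP position; "orientation": TCP orientation; "ft_force": force on the tool from outside, world axes, zero at the start; "moment": the same for the moment, N m; "finger_gap": finger opening in mm; "grasp_force": force on a finger pad.
Only numpy, scipy, OpenCV 4.12 (cv2) and the standard library are available. Lean on these libraries where they do the work, as an engineer would, in place of code of your own. Each camera call takes 0.05 s, during which the arm holds its last target. There are 200 camera calls.

## Task

Fasten the card in the print-card frame: starting at the free end of the long row of domed press studs, run your fingertip along that row, round the corner and on to the end of the short row, gently pressing every stud down home in that order. Do not touch the USB stick on the card, do not lift the frame or push it out of place, and leave the other things where they lie.

Things in the scene. Friction and masses are not known exactly. Their poses are not given: they have to be found in the camera images.
- frame: print-card frame: grey plate 150 (x) by 220 (y) mm, top 14 mm above the desk, 1.6 kg, loose, on rubber feet. Origin: centre of its underside, z up. White card on its middle, top at 15 mm. Fixed aluminium lips, tops at 18 mm, along the +x and +y sides. Domed round steel press studs, 28 mm across: studs 1 to 5 in the long row along the -x side, 6 to 8 in the short row along the -y side
- usb: USB stick 18x56x8 mm (long along its own y), the exhibit, lying loose on the card; origin at the centre of its underside
- cap: black round lens cap, 59 mm across, 10 mm high, lying loose on the desk beyond the frame's short row; origin at the centre of its underside
- swab: swab tube 13x128x13 mm (long along its own y), lying loose on the desk beside the frame's +x side; origin at the centre of its underside
- stud1 (a joint): travel of stud 1, m: 0 up (crown 5.5 mm above the plate), 0.004 on its stop (crown 1.5 mm above it); home above 0.0025. About 1 N of friction, no spring: stays where left. The dome (26 mm radius) falls 4 mm from crown to rim, so a shut fingertip drawn along the row about 2 mm above the plate rides onto it and pushes it down
- stud1_top (a point): crown of stud 1, at frame x = -56, y = 80 mm; moves down with it
- stud2 (a joint): travel of stud 2, m: 0 up (crown 5.5 mm above the plate), 0.004 on its stop (crown 1.5 mm above it); home above 0.0025. About 1 N of friction, no spring: stays where left. The dome (26 mm radius) falls 4 mm from crown to rim, so a shut fingertip drawn along the row about 2 mm above the plate rides onto it and pushes it down
- stud2_top (a point): crown of stud 2, at frame x = -56, y = 46 mm; moves down with it
- stud3 (a joint): travel of stud 3, m: 0 up (crown 5.5 mm above the plate), 0.004 on its stop (crown 1.5 mm above it); home above 0.0025. About 1 N of friction, no spring: stays where left. The dome (26 mm radius) falls 4 mm from crown to rim, so a shut fingertip drawn along the row about 2 mm above the plate rides onto it and pushes it down
- stud3_top (a point): crown of stud 3, at frame x = -56, y = 12 mm; moves down with it
- stud4 (a joint): travel of stud 4, m: 0 up (crown 5.5 mm above the plate), 0.004 on its stop (crown 1.5 mm above it); home above 0.0025. About 1 N of friction, no spring: stays where left. The dome (26 mm radius) falls 4 mm from crown to rim, so a shut fingertip drawn along the row about 2 mm above the plate rides onto it and pushes it down
- stud4_top (a point): crown of stud 4, at frame x = -56, y = -22 mm; moves down with it
- stud5 (a joint): travel of stud 5, m: 0 up (crown 5.5 mm above the plate), 0.004 on its stop (crown 1.5 mm above it); home above 0.0025. About 1 N of friction, no spring: stays where left. The dome (26 mm radius) falls 4 mm from crown to rim, so a shut fingertip drawn along the row about 2 mm above the plate rides onto it and pushes it down
- stud5_top (a point): crown of stud 5, at frame x = -56, y = -56 mm; moves down with it
- stud6 (a joint): travel of stud 6, m: 0 up (crown 5.5 mm above the plate), 0.004 on its stop (crown 1.5 mm above it); home above 0.0025. About 1 N of friction, no spring: stays where left. The dome (26 mm radius) falls 4 mm from crown to rim, so a shut fingertip drawn along the row about 2 mm above the plate rides onto it and pushes it down
- stud6_top (a point): crown of stud 6, at frame x = -22, y = -90 mm; moves down with it
- stud7 (a joint): travel of stud 7, m: 0 up (crown 5.5 mm above the plate), 0.004 on its stop (crown 1.5 mm above it); home above 0.0025. About 1 N of friction, no spring: stays where left. The dome (26 mm radius) falls 4 mm from crown to rim, so a shut fingertip drawn along the row about 2 mm above the plate rides onto it and pushes it down
- stud7_top (a point): crown of stud 7, at frame x = 12, y = -90 mm; moves down with it
- stud8 (a joint): travel of stud 8, m: 0 up (crown 5.5 mm above the plate), 0.004 on its stop (crown 1.5 mm above it); home above 0.0025. About 1 N of friction, no spring: stays where left. The dome (26 mm radius) falls 4 mm from crown to rim, so a shut fingertip drawn along the row about 2 mm above the plate rides onto it and pushes it down
- stud8_top (a point): crown of stud 8, at frame x = 46, y = -90 mm; moves down with it
Mind the look-alikes: they are no part of the job. There is more than one size of the usb; the job needs the smallest.

How it is judged:
By the outcome, as a careful person would: the job done as asked, in the order asked, and still so for the second after the job is handed in, with the robot touching nothing.
It also fails if it takes over 43 s, if anything falls off the work surface, if the arm or the gripper's body presses on something with over 40 N, if the wrist force passes 120 N, or if a joint passes its speed limit or range.

## Working session

There is one attempt and no reset: what is moved stays moved. The work goes in short steps, Python scripts to look and compute and a shell command to move; the robot and the scene stay as the last step left them, time stands still between calls to the robot, and variables do not carry over. Pictures are saved under pics/ and viewed, at most 10 in all, crops included, and the job is handed in when it is done.

```bash
mkdir -p pics
cat > h.py <<'E'
import numpy as np, cv2
from workcell import ctrl
from scipy.spatial.transform import Rotation as R
def cam(n):
    c=ctrl.calibration(n); q=c["orientation"]; return c,R.from_quat([q[1],q[2],q[3],q[0]]).as_matrix(),np.array(c["xyz"])
def ray(n,u,v):
    c,M,o=cam(n); x=(u-c["cx"])/c["fx"]; y=(v-c["cy"])/c["fy"]; a,b=x,y
    for _ in range(20):
        k=1+c["k1"]*(a*a+b*b); a,b=x/k,y/k
    return o,M@np.array([a,b,1.])
def onz(n,u,v,z):
    o,d=ray(n,u,v); return o+d*(z-o[2])/d[2]
def tw(n,p):
    c,M,o=cam(n); return M@np.array(p)+o
def proj(n,p):
    c,M,o=cam(n); q=M.T@(np.array(p)-o); a,b=q[0]/q[2],q[1]/q[2]; k=1+c["k1"]*(a*a+b*b)
    return np.array([c["fx"]*a*k+c["cx"],c["fy"]*b*k+c["cy"]])
E
python3 - <<'E'
from h import *
for n in("top","side"):
    im=ctrl.get_image(n); cv2.imwrite(f"pics/{n}0.png",im[...,::-1]); print(n,ctrl.calibration(n))
    for t in ["frame","usb","cap","swab"]+["stud%d_top"%i for i in (1,5,6,8)]:
        print(t,[(round(d["score"],2),tw(n,d["xyz"]).round(0)) for d in ctrl.tip_of(n,t)[:4]])
s=ctrl.read_state();print(s["orientation"],s["clock"],s["finger_gap"])
E
```

```text
top {'fx': 514.2575781536193, 'fy': 514.2575781536193, 'cx': 281.09496466038325, 'cy': 207.57949452400322, 'k1': -0.03773566539858839, 'xyz': array([436.13719126, -28.33022405, 923.44183032]), 'orientation': array([-0.05598151,  0.71487876, -0.69307023,  0.07394654])}
frame []
usb [(0.84, array([513., -47.,  19.])), (0.73, array([642., 114.,   1.])), (0.73, array([760., -62.,   0.]))]
cap [(0.64, array([ 667., -162.,   -1.]))]
swab [(0.63, array([622., -19.,  -0.]))]
stud1_top [(0.53, array([433., -70.,  21.]))]
stud5_top [(0.7, array([ 537., -159.,   21.]))]
stud6_top [(0.54, array([ 584., -158.,   21.]))]
stud8_top [(0.46, array([ 627., -107.,   18.]))]
side {'fx': 395.08974245181207, 'fy': 395.08974245181207, 'cx': 275.39330936011464, 'cy': 207.49200061686474, 'k1': -0.11193875590231414, 'xyz': array([662.58508553, 376.96241459, 785.16955503]), 'orientation': array([-0.01942523,  0.08497873,  0.96215072, -0.25820005])}
frame [(0.88, array([532., -79.,   0.]))]
usb [(0.79, array([642., 124.,   4.])), (0.69, array([762., -67.,   0.])), (0.61, array([513., -48.,  18.])), (0.5, array([ 627., -105.,   18.]))]
cap [(0.76, array([ 671., -167.,    1.]))]
swab [(0.54, array([620., -20.,   5.])), (0.24, array([ 511., -137.,   18.]))]
stud1_top [(0.44, array([437., -69.,  18.]))]
stud5_top [(0.42, array([ 534., -159.,   24.])), (0.16, array([ 487., -114.,   18.]))]
stud6_top [(0.48, array([ 581., -157.,   17.]))]
stud8_top [(0.52, array([ 631., -105.,   15.])), (0.42, array([437., -68.,  21.]))]
[2.68383371e-05 9.92576534e-01 1.21621637e-01 5.81898286e-07] 0.9 85.54246380990897
```

View pics/top0.png

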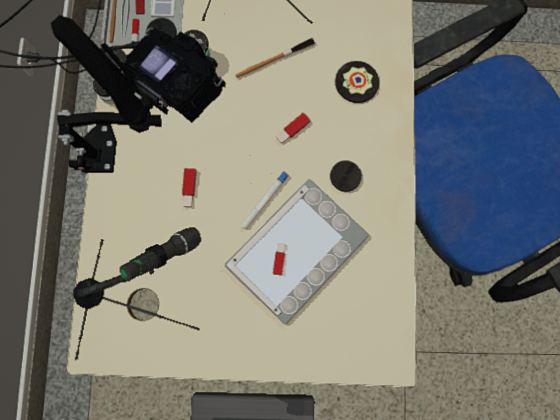

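View pics/side0.png

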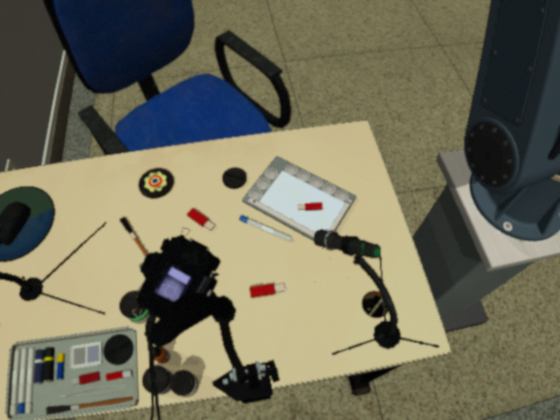

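The top view shows the frame with its long stud row running from (289,305) to (342,249), the free end being nearest the robot. The short row runs (340,222) to (313,196). The USB on the card is the small one at (279,259), and its look-alikes at (295,126) and (189,187) aren't part of the job. The cap is at (346,176). The side view agrees: frame at (300,200), cap at (234,177), mic tip at (322,240).

Next I'll fit the frame pose from all the stud detections in both views and check it with an overlay.

```bash
cat >> h.py <<'E'
ST=np.array([[-56,80],[-56,46],[-56,12],[-56,-22],[-56,-56],[-22,-90],[12,-90],[46,-90]],float)
def fw(p,xy,z):
    c,s=np.cos(p[2]),np.sin(p[2]); x,y=xy; return np.array([p[0]+c*x-s*y,p[1]+s*x+c*y,z])
E
python3 - <<'E'
from h import *
from scipy.optimize import least_squares
P0=[532,-79,np.radians(49.4)]
res={}
for n in("top","side"):
    im=ctrl.get_image(n)
    m=ctrl.silhouettes(n,"frame"); print(n,[(round(a["score"],2),int(a["mask"].sum())) for a in m])
    if m:
        cs,_=cv2.findContours(m[0]["mask"].astype(np.uint8),cv2.RETR_EXTERNAL,cv2.CHAIN_APPROX_NONE)
        c=max(cs,key=cv2.contourArea); 
        res[n]=c[:,0,:].astype(float)
# fit: outline distance to projected plate hull(z 0..14/18), render via convex hull + signed distance
def resid(p,names):
    out=[]
    for n in names:
        pts=np.array([proj(n,fw(p,(sx*75,sy*110),z)) for sx in(-1,1) for sy in(-1,1) for z in(0,14)],np.float32)
        h=cv2.convexHull(pts)
        out+= [cv2.pointPolygonTest(h,(float(a),float(b)),True)-.3 for a,b in res[n]]
    return np.array(out)
for N in ([["top"],["side"],["top","side"]]):
    if all(k in res for k in N):
        r=least_squares(resid,P0,args=(N,),loss="soft_l1",x_scale=[1,1,.01]); print(N,r.x.round(3),np.degrees(r.x[2]),np.abs(r.fun).mean()); p=r.x
print("mic", [onz("top",197,237,z).round(0) for z in(0,100,200)],[onz("side",322,240,z).round(0) for z in(0,100,200)])
tiles=[]
for n,(u,v,w,h) in {"top":(215,170,165,160),"side":(235,145,130,100)}.items():
    im=ctrl.get_image(n)[...,::-1]; k=390/w
    cr=cv2.resize(im[v:v+h,u:u+w],None,fx=k,fy=k,interpolation=cv2.INTER_CUBIC)
    f=lambda q:tuple(int(t) for t in ((q-[u,v]+.5)*k-.5))
    for s in ST:
        a=np.array([f(proj(n,fw(p,s+14*np.array([np.cos(t),np.sin(t)]),15.5))) for t in np.linspace(0,6.28,30)]);cv2.polylines(cr,[a],1,(0,255,0),1)
    a=np.array([f(proj(n,fw(p,s,14))) for s in [(-75,-110),(75,-110),(75,110),(-75,110)]]);cv2.polylines(cr,[a],1,(0,0,255),1)
    tiles.append(cr)
H=max(t.shape[0] for t in tiles)
cv2.imwrite("pics/fit.png",np.hstack([cv2.copyMakeBorder(t,0,H-t.shape[0],0,0,0) for t in tiles]))
E
```

```text
top [(0.74, 10199), (0.16, 472)]
side [(0.98, 4975)]
['top'] [531.468 -79.      0.862] 49.4 0.8968942229409808
['side'] [532.    -79.      0.862] 49.4 1.9161218915381903
['top', 'side'] [531.468 -79.      0.862] 49.4 1.3666369614243479
mic [array([549., 101.,   0.]), array([537.,  87., 100.]), array([525.,  73., 200.])] [array([503.,  29.,   0.]), array([523.,  73., 100.]), array([543., 117., 200.])]
```

View pics/fit.png

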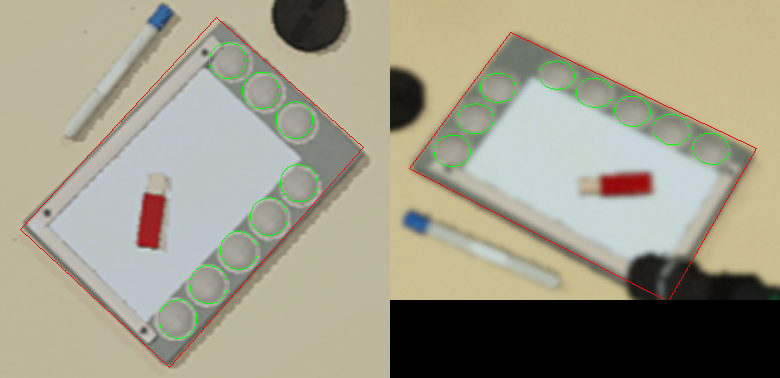

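The overlay matches the studs in both views to about 1–2 mm (frame at (531.5,-79), yaw 49.4°). Setting off: shut the fingers, align the tool with the frame and move towards stud 1.

```bash
python3 -m creep '{"xyz":[[1.5,-1.4,0],[5,-4.7,0],[10,-9.4,0],[15,-14.1,0],[20,-18.7,0],[25,-23.4,0],[29,-27,0],[30,-28,0]],"turn":[[0,0,-3],[0,0,-8],[0,0,-14],[0,0,-20],[0,0,-26],[0,0,-32],[0,0,-35],[0,0,-35.4]],"hand":[255,255,255,255,255,255,255,255]}' 20
cat > w.py <<'E'
from h import *
s=ctrl.read_state(); q=s["orientation"]; M=R.from_quat([q[1],q[2],q[3],q[0]]).as_matrix(); t=np.array(s["tcp_pos"])
p=[531.5,-79,np.radians(49.4)]
print(s["clock"],s["finger_gap"],t.round(1),"ft",np.round(s["ft_force"],1),"toolx yaw",np.degrees(np.arctan2(M[1,0],M[0,0])).round(2),"tilt",M[:,2].round(4))
c,n=np.cos(p[2]),np.sin(p[2]); d=t[:2]-p[:2]; print("frame xy",(c*d[0]+n*d[1]).round(1),(-n*d[0]+c*d[1]).round(1))
print("to stud1 over tip z+24:",(M.T@(fw(p,ST[0],24)-t)).round(1))
E
python3 w.py
```

```text
clock: 2.2
tcp_pos: [357.0, -186.3, 239.4]
orientation: [0.0, 0.907, 0.42, 0.0]
ft_force: [-0.2, -0.4, -1.2]
finger_gap: 0.2
grasp_force: 0.0
2.2 0.22172906305676057 [ 357.  -186.3  239.4] ft [-0.2 -0.4 -1.2] toolx yaw 49.69 tilt [ 4.e-04  1.e-04 -1.e+00]
frame xy -195.1 62.7
to stud1 over tip z+24: [139.1 -16.7 215.5]
```

```bash
python3 -m creep '{"xyz":[[1,-0.1,1],[4,-0.5,4],[7,-0.8,8],[10,-1.2,12],[12.5,-1.5,15.5],[13.7,-1.65,17.7],[13.9,-1.7,18.5],[13.9,-1.7,18.5]],"turn":[[0,0,0.3],[0,0,0.3],[0,0,0.3],[0,0,0.3],[0,0,0.3],[0,0,0.3],[0,0,0.3],[0,0,0.3]],"hand":[255,255,255,255,255,255,255,255]}'
python3 w.py
python3 - <<'E'
from h import *
t=np.array(ctrl.read_state()["tcp_pos"]); tip=t-[0,0,8]
tiles=[]
p=[531.5,-79,np.radians(49.4)]
for n,(u,v,w,h) in {"top":(235,230,130,110),"side":(280,135,100,90)}.items():
    im=ctrl.get_image(n)[...,::-1]; k=390/w
    cr=cv2.resize(im[v:v+h,u:u+w],None,fx=k,fy=k,interpolation=cv2.INTER_CUBIC)
    f=lambda q:tuple(int(x) for x in ((q-[u,v]+.5)*k-.5))
    cv2.circle(cr,f(proj(n,tip)),3,(255,0,0),-1)
    for s in ST[:5]: cv2.circle(cr,f(proj(n,fw(p,s,19.5))),2,(0,255,0),-1)
    tiles.append(cr)
H=max(t.shape[0] for t in tiles)
cv2.imwrite("pics/near.png",np.hstack([cv2.copyMakeBorder(t,0,H-t.shape[0],0,0,0) for t in tiles]))
E
```

```text
clock: 3.2
tcp_pos: [433.4, -73.4, 54.1]
orientation: [-0.0, 0.91, 0.415, -0.0]
ft_force: [-0.6, -1.1, 0.1]
finger_gap: 0.1
grasp_force: 0.0
3.2 0.1322962648707681 [433.4 -73.4  54.1] ft [-0.6 -1.1  0.1] toolx yaw 49.06 tilt [-8.e-04  2.e-04 -1.e+00]
frame xy -59.6 78.1
to stud1 over tip z+24: [ 3.6 -1.9 30.1]
```

View pics/near.png

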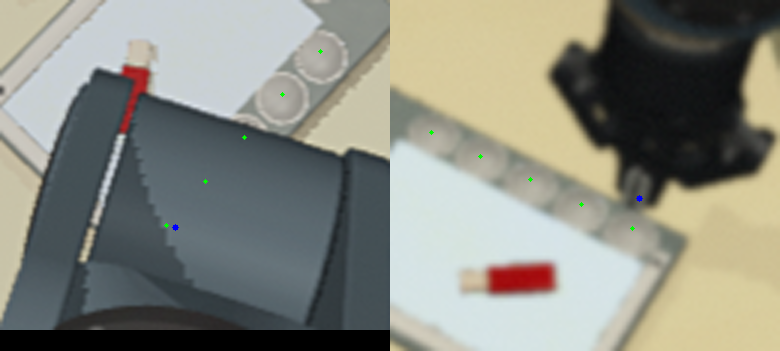

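The side view shows the shut fingertip (blue, at (640,198)) just over stud 1 (632,228), and the green predictions sit on the studs. Next: trim the lateral error and come down partway.

```bash
python3 -m creep '{"xyz":[[0.2,-0.1,0.3],[0.35,-0.2,0.9],[0.35,-0.2,1.5],[0.35,-0.2,1.8],[0.35,-0.2,1.8],[0.35,-0.2,1.8]],"turn":[[0,0,0],[0,0,0],[0,0,0],[0,0,0],[0,0,0],[0,0,0]],"hand":[255,255,255,255,255,255]}'
python3 w.py
```

```text
clock: 4.05
tcp_pos: [434.8, -69.1, 36.4]
orientation: [0.0, 0.91, 0.415, 0.0]
ft_force: [0.0, -0.6, 0.7]
finger_gap: 0.0
grasp_force: 0.0
4.05 0.03400948058848909 [434.8 -69.1  36.4] ft [ 0.  -0.6  0.7] toolx yaw 49.07 tilt [ 2.e-04 -0.e+00 -1.e+00]
frame xy -55.4 79.9
to stud1 over tip z+24: [-0.6 -0.1 12.4]
```

```bash
python3 -m creep '{"xyz":[[-0.05,0,0.3],[-0.05,0,0.6],[-0.05,0,0.8],[-0.05,0,0.95],[-0.05,0,1.05],[-0.05,0,1.15],[-0.05,0,1.22],[-0.05,0,1.22]],"turn":[[0,0,-0.3],[0,0,-0.3],[0,0,-0.3],[0,0,-0.3],[0,0,-0.3],[0,0,-0.3],[0,0,-0.3],[0,0,-0.3]],"hand":[255,255,255,255,255,255,255,255]}'
python3 w.py
```

```text
clock: 5.05
tcp_pos: [434.4, -69.4, 24.1]
orientation: [-0.0, 0.909, 0.418, -0.0]
ft_force: [-0.5, -0.3, 1.3]
finger_gap: -0.0
grasp_force: 0.1
5.05 -0.03371395439831718 [434.4 -69.4  24.1] ft [-0.5 -0.3  1.3] toolx yaw 49.37 tilt [-0.  0. -1.]
frame xy -55.9 80.0
to stud1 over tip z+24: [-0.1 -0.   0.1]
```

```bash
python3 -m creep '{"xyz":[[0,0,0.02],[0,0,0.04],[0,0,0.04]],"turn":[[0,0,0],[0,0,0],[0,0,0]],"hand":[255,255,255]}'
python3 -m creep '{"xyz":[[0,0.3,0],[0,0.8,0],[0,1.3,0],[0,1.8,0],[0,2.3,0],[0,2.8,0],[0,3.2,0],[0,3.4,0]],"turn":[[0,0,0],[0,0,0],[0,0,0],[0,0,0],[0,0,0],[0,0,0],[0,0,0],[0,0,0]],"hand":[255,255,255,255,255,255,255,255]}'
python3 w.py
```

```text
clock: 5.42
tcp_pos: [434.4, -69.5, 23.7]
orientation: [0.0, 0.909, 0.418, 0.0]
ft_force: [-0.1, 0.0, 0.2]
finger_gap: -0.2
grasp_force: 0.4
clock: 6.42
tcp_pos: [460.4, -91.8, 23.7]
orientation: [0.0, 0.909, 0.418, 0.0]
ft_force: [-1.0, 0.7, 0.9]
finger_gap: 0.0
grasp_force: 0.4
6.425 0.013731649261018077 [460.4 -91.8  23.7] ft [-1.   0.7  0.9] toolx yaw 49.37 tilt [ 2.e-04 -0.e+00 -1.e+00]
frame xy -55.9 45.7
to stud1 over tip z+24: [ -0.1 -34.3  -0.3]
```

```bash
python3 -m creep '{"xyz":[[0,0.5,0],[0,1.3,0],[0,2.2,0],[0,3.1,0],[0,4.0,0],[0,5.0,0],[0,6.0,0],[0,6.8,0]],"turn":[[0,0,0],[0,0,0],[0,0,0],[0,0,0],[0,0,0],[0,0,0],[0,0,0],[0,0,0]],"hand":[255,255,255,255,255,255,255,255]}'
python3 w.py
python3 - <<'E'
from h import *
p=[531.5,-79,np.radians(49.4)]
im=ctrl.get_image("side")[...,::-1];u,v,w,h=240,140,120,95;k=6
cr=cv2.resize(im[v:v+h,u:u+w],None,fx=k,fy=k,interpolation=cv2.INTER_CUBIC)
for x in(-75,75):
  for y in(-110,110):
    cv2.circle(cr,tuple(int(t) for t in ((proj("side",fw(p,(x,y),14))-[u,v]+.5)*k)),3,(0,0,255),-1)
cv2.imwrite("pics/mid.png",cr)
E
```

```text
clock: 7.42
tcp_pos: [512.4, -136.3, 23.7]
orientation: [0.0, 0.909, 0.418, 0.0]
ft_force: [-0.7, 1.0, 0.4]
finger_gap: 0.0
grasp_force: 0.4
7.425 0.01739661313656938 [ 512.4 -136.3   23.7] ft [-0.7  1.   0.4] toolx yaw 49.37 tilt [ 2.e-04 -1.e-04 -1.e+00]
frame xy -56.0 -22.8
to stud1 over tip z+24: [-1.000e-01 -1.028e+02 -3.000e-01]
```

View pics/mid.png

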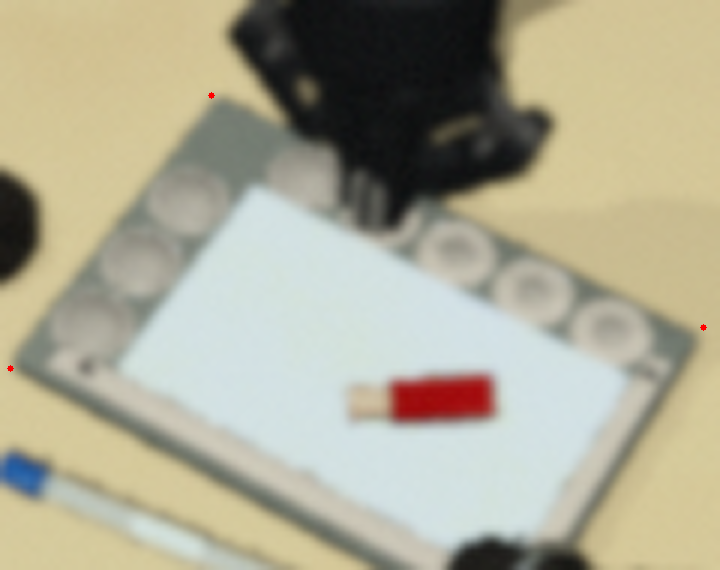

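The view shows studs 1–3 (610,328), (535,292) and (457,252) sunk. The tip is on stud 4, the frame hasn't moved, and the USB is untouched. Continuing over stud 5 to the corner, then along the short row.

```bash
python3 -m creep '{"xyz":[[0,0.5,0],[0,1.3,0],[0,2.2,0],[0,3.1,0],[0,4.0,0],[0,5.0,0],[0,6.0,0],[0,6.75,0]],"turn":[[0,0,0],[0,0,0],[0,0,0],[0,0,0],[0,0,0],[0,0,0],[0,0,0],[0,0,0]],"hand":[255,255,255,255,255,255,255,255]}'
python3 -m creep '{"xyz":[[0.4,0,0],[1.2,0,0],[2.0,0,0],[2.8,0,0],[3.6,0,0],[4.4,0,0],[5.2,0,0],[6.0,0,0]],"turn":[[0,0,0],[0,0,0],[0,0,0],[0,0,0],[0,0,0],[0,0,0],[0,0,0],[0,0,0]],"hand":[255,255,255,255,255,255,255,255]}'
python3 w.py
```

```text
clock: 8.48
tcp_pos: [563.6, -180.3, 23.7]
orientation: [0.0, 0.909, 0.418, 0.0]
ft_force: [-0.1, 0.1, 0.1]
finger_gap: -0.0
grasp_force: 0.0
clock: 9.48
tcp_pos: [602.5, -133.9, 23.7]
orientation: [0.0, 0.909, 0.418, 0.0]
ft_force: [-1.2, -0.7, 1.2]
finger_gap: -0.2
grasp_force: 0.4
9.475 -0.1963351395807266 [ 602.5 -133.9   23.7] ft [-1.2 -0.7  1.2] toolx yaw 49.36 tilt [ 1.e-04  0.e+00 -1.e+00]
frame xy 4.5 -89.6
to stud1 over tip z+24: [ -60.6 -169.6   -0.3]
```

```bash
python3 -m creep '{"xyz":[[0.5,0,0],[1.2,0,0],[1.9,0,0],[2.6,0,0],[3.3,0,0],[3.9,0,0],[4.2,0,0],[4.2,0,0]],"turn":[[0,0,0],[0,0,0],[0,0,0],[0,0,0],[0,0,0],[0,0,0],[0,0,0],[0,0,0]],"hand":[255,255,255,255,255,255,255,255]}'
python3 w.py
python3 -m creep '{"xyz":[[0,0,-0.3],[0,0,-1.5],[0,0,-4],[0,0,-8],[0,1.5,-12],[0,6,-15],[0,11,-15],[0,15,-15]],"turn":[[0,0,0],[0,0,0],[0,0,0],[0,0,0],[0,0,0],[0,0,0],[0,0,0],[0,0,0]],"hand":[255,255,255,255,255,255,255,255]}'
python3 - <<'E'
from h import *
im=ctrl.get_image("side")[...,::-1];u,v,w,h=240,140,120,95;k=6
cv2.imwrite("pics/end.png",cv2.resize(im[v:v+h,u:u+w],None,fx=k,fy=k,interpolation=cv2.INTER_CUBIC))
E
```

```text
clock: 10.48
tcp_pos: [629.5, -102.4, 23.7]
orientation: [-0.0, 0.909, 0.418, -0.0]
ft_force: [-0.5, -0.5, 1.3]
finger_gap: 0.0
grasp_force: 0.9
10.475 0.02623884947880492 [ 629.5 -102.4   23.7] ft [-0.5 -0.5  1.3] toolx yaw 49.37 tilt [-1.e-04 -0.e+00 -1.e+00]
frame xy 46.0 -89.6
to stud1 over tip z+24: [-102.1 -169.6   -0.3]
clock: 11.48
tcp_pos: [744.4, -201.4, 175.4]
orientation: [0.001, 0.909, 0.417, 0.001]
ft_force: [0.1, 0.0, -0.3]
finger_gap: 0.2
grasp_force: 0.0
```

View pics/end.png

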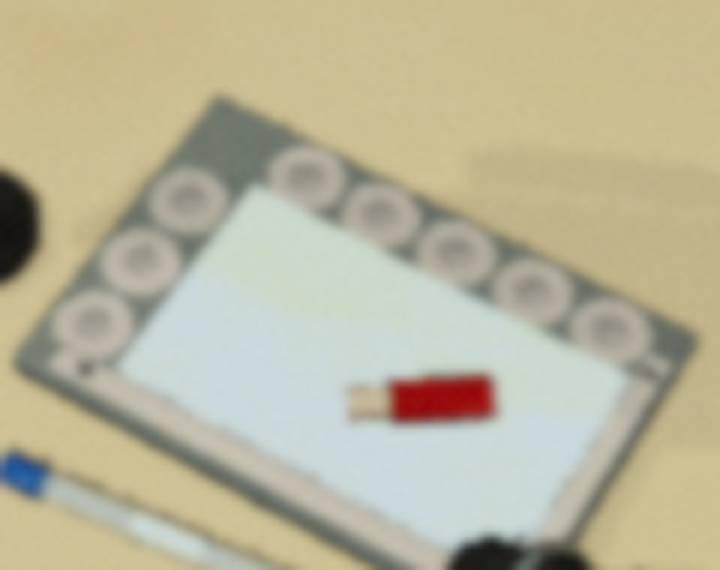

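All eight studs, from (610,328) round the corner to (93,323), look equally sunk. The frame, USB, cap and swab haven't moved, and the robot is clear.

```bash
python3 -c "
from workcell import ctrl
print(ctrl.hand_in())"
```

```text
the job is handed in; nothing more can be done
None
```

I pressed all eight studs down in order, 1 to 8, and handed the job in at about 11.5 s; the last picture shows them all sunk, with the frame, USB stick, cap and swab where they were.

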